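# Set the red culture dish on the colony counter, gently

### The job

Take the culture dish with the red medium and set it down flat in the middle of the white viewing disc of the colony counter, then let go. The dish is thin plastic and cracks easily: grip it lightly (5 to 8 N a finger is plenty, never more than 20 N), do not press it down hard and do not drop it. Leave the two beige dishes where they are.

Things in the scene. Friction and masses are not known exactly. Their poses are not given: they have to be found in the camera images.
- red_dish_center (a point): The dish to move: a closed round culture dish filled with red medium, 56 mm in diameter, 14 mm high, about 30 g, lying flat on the worktop, loose. The point is its centre, half-way up (7 mm above its underside); z is up through its lid. Grasp it across its diameter from above with the fingertips, in any direction. It cracks if the fingers press on it with more than 40 N in all (20 N a finger) or if it is pressed on the counter with more than 25 N.
- beige_dish_a_center (a point): A dish of the same size with beige medium, not to be moved. The point is its centre, half-way up.
- beige_dish_b_center (a point): Another dish of the same size with beige medium, not to be moved. The point is its centre, half-way up. The dishes lie in a row at the front of the worktop. Keep the arm clear of the tall white instrument to the right of the counter (from about y = -0.55) and of the raised shelf over the back of the worktop (from about x = 0.6, 0.4 m up).
- disc_center (a point): The middle of the colony counter's viewing disc, on its upper face, 35 mm above the worktop. The counter is a fixed, low grey box, 116 x 116 mm, its top 30 mm above the worktop; the flat white disc, 90 mm in diameter, stands 5 mm proud of that top. A dish standing on the disc has its centre 7 mm above this point. z is up.

How it is judged:
At the end, for the whole second after the job is handed in: The red dish rests flat, right way up, on the white disc, its centre within 15 mm of the disc's centre, and is at rest (horizontal distance between red_dish_center and disc_center below 0.015 m and height (world z) of red_dish_center between 0.037 and 0.048 m and angle between red_dish_center's own z axis and vertical below 0.1 rad and linear speed of red_dish below 0.02 m/s); the robot touches nothing.
It fails at once if the red dish is squeezed: the fingers press on it with more than 40 N in all (20 N a finger) (contact force between the fingers and red_dish above 40 N).
It fails at once if the red dish is pressed or knocked on the counter with more than 25 N (contact force between red_dish and colony_counter above 25 N).
It fails at once if the red dish is dropped: it falls freely, untouched by the fingers, faster than 0.5 m/s (contact force between the fingers and red_dish below 0.01 N and linear speed of red_dish above 0.5 m/s).
It fails at once if a beige dish is moved more than 20 mm (distance of any of beige_dish_a_center, beige_dish_b_center from where it was at the start of the episode above 0.02 m).
It also fails if it takes over 50 s, if anything falls off the work surface, if the arm or the gripper's body presses on something with over 40 N, if the wrist force passes 120 N, or if a joint passes its speed limit or range.

### The arm

A 6-joint arm with a two-finger parallel gripper is mounted at the origin on a cart in front of the work surface, level with it; the furniture and walls round the work are solid. World frame = base frame: x ahead of the robot, y to its left, z up, the work surface at z = 0. Lengths are in m, angles in rad, forces in N, time in s.
With the tool pointing down it reaches from about 0.225 to 0.725 m from the base axis. Payload 3.1 kg.
Tool frame: the origin (TCP) lies between the finger pads; the fingertips stand 17 mm ahead of it and the grasp point (between the pads) lies 2 mm behind it; z points along the fingers, y is the line along which they close (so a half turn about z gives the same grasp; the last joint's range is limited). The gripper opens to 85 mm and grips with 20 to 120 N. Pads are 22 mm wide; open, the fingers measure 114 mm over their backs; the gripper's body (76 mm by 85 mm) begins 54 mm behind the grasp point. The pads swing forward as they close: fully open they stand 13 mm farther back than shut.
Start: joints at [-1.424, 0.048, 0.099, 1.622, 0, 1.443], TCP at [0.142, -0.505, 0.248] pointing down, gripper open.
Joint ranges: [-2.91, 2.91], [-0.99, 1.94], [-1.21, 1.42], [-2.12, 2.29], [-1.49, 1.47], [-3.14, 3.14]. Speed limits (rad/s): [2.79, 2.79, 3.14, 3.14, 3.14, 3.14].

### API

Orientations are given as a rotation vector (axis times angle).
In Python, from workcell import read_state, camera, finish_job gives the robot as it stands.
- The arm moves only by the tool step_arm, never from a script. Its argument "steps" is text: rows parted by semicolons, each of 7 numbers parted by spaces: the turn, a rotation vector about the tool's x, y, z normalised to -1 to 1, where 1 is 90 degrees, then the shift along the tool's x, y, z normalised to -1 to 1, where 1 is 25 cm, then the opening, from 0 (shut) to 1 (fully open). A call has exactly 5 rows; each row is the pose to reach, as a shift and turn from the pose commanded when the call began, along the tool's axes at that moment; what a row does not reach only later rows make up. A row lasts 1/10 s, in which the tool goes at most 50 mm and 8.59 degrees, less where a joint would pass 70% of its speed; a pose out of reach is approached as far as the arm can. A call with a number of a shift or a turn outside -1 to 1 is refused whole. A call with a gripper value outside its range is refused whole. The fingers move at their own pace and stop on an object; "newtons" is the grip in N (left out, the last holds). Time passes only in rows, so rows that repeat a pose let the fingers close, or fill a call up. It gives the time, the measured TCP pose, the force, the opening and the grip force at its end, in the units of the state.
- read_state(): the state, without advancing time (a new reading comes with each control period).
- camera(name): name is "scene" or "top" or "wrist"; returns a dict with "image" (480x640x3 uint8, red, green, blue), "fov_y" (degrees; the focal length in pixels is half the picture's height over the tangent of half this angle, whatever the lens; pixels are square), "cx", "cy" (the principal point, pixels), "distortion" ([k1, k2, p1, p2, k3] as OpenCV has them; the pictures are not rectified), "origin" and "orientation" of the camera in the world; the wrist camera has in their place "hand_eye" (4x4, takes a point from camera to tool coordinates, whose origin is the TCP and whose axes are the flange's). Camera axes: x right, y down, z forward; pixel columns grow to the right and rows downward; lengths in m; the calibration is good to about 2 mm. A picture is of the moment at which its call begins: read the wrist's pose just before it. There is no depth.
- finish_job(): hands the job in; it is judged then, once.
The state is a dict: "time": time; "joint_positions": joint angles; "dq": joint speeds; "joint_torque": joint torques, N m; "tcp_pos": TCP position; "orientation": TCP orientation; "ft_force": force on the tool from outside, world axes, zero at the start; "ft_torque": the same for the moment, N m; "gripper_width": opening from 0.0 (shut) to 1.0 (fully open); "finger_force": force on a finger pad.
Only numpy, scipy, OpenCV 4.12 (cv2) and the standard library are available. Lean on these libraries where they do the work, as an engineer would, in place of code of your own. Each camera call takes 0.05 s, during which the arm holds its last target. There are 200 camera calls.

## Working session

There is one attempt and no reset: what is moved stays moved. The work goes in short steps, Python scripts to look and compute and a tool call to move; the robot and the scene stay as the last step left them, time stands still between calls to the robot, and variables do not carry over. Pictures are saved under pics/ and viewed, at most 10 in all, crops included, and the job is handed in when it is done.

Besides the shell and the picture viewer there is one more tool, called by a JSON object that holds its "name" and its "arguments". step_arm: Moves the arm, as the interface text tells. Scaled input: -1 to 1 covers 25 cm each way for a shift and 90 degrees each way for a turn. Its arguments: {"type":"object","properties":{"steps":{"type":"string"},"newtons":{"type":"number"}},"required":["steps"]}

```bash
mkdir -p pics
cat > h.py <<'E'
import numpy as np, cv2, pickle
from workcell import read_state, camera
from scipy.spatial.transform import Rotation as R
def snap(n,f):
    s=read_state(); c=camera(n); cv2.imwrite(f'pics/{f}.png',c['image'][...,::-1]); pickle.dump((s,c),open(f'pics/{f}.pkl','wb')); return s,c
E
python3 - <<'E'
from h import *
for n in ('top','scene'):
    s,c=snap(n,n+'0'); print({k:v for k,v in c.items() if k!='image'})
print(s)
E
```

```text
{'fov_y': 51.653275233396094, 'cx': 310.3465141713773, 'cy': 238.8037416604605, 'distortion': array([-0.09441075,  0.        ,  0.        ,  0.        ,  0.        ]), 'origin': array([ 0.32470113, -0.05082977,  1.07201606]), 'orientation': array([-2.15175281,  2.1033195 , -0.18039042])}
{'fov_y': 51.919809414300516, 'cx': 321.70048339863087, 'cy': 239.54929434178194, 'distortion': array([-0.12030359,  0.        ,  0.        ,  0.        ,  0.        ]), 'origin': array([0.02306394, 0.718203  , 0.8364685 ]), 'orientation': array([-0.71317044,  2.58094614, -1.19154482])}
{'time': 0.05, 'joint_positions': array([-1.42381067e+00,  4.87215404e-02,  9.76174200e-02,  1.62201293e+00,
       -9.51532284e-06,  1.44301471e+00]), 'dq': array([ 3.80134230e-05, -1.73482010e-03,  2.93213931e-03, -1.42106500e-03,
        3.27387670e-03,  1.58107885e-04]), 'joint_torque': array([ 1.82754346e-03, -3.40149343e+01,  3.21228111e+01,  1.65584497e-02,
       -2.48525230e-04,  6.10909467e-06]), 'tcp_pos': array([ 0.14235492, -0.50474043,  0.24714214]), 'orientation': array([-3.10969297e+00, -4.29929219e-01,  4.99116048e-05]), 'ft_force': array([0.03434258, 0.43919337, 0.08893688]), 'ft_torque': array([ 0.01487957, -0.01056732,  0.00781277]), 'finger_force': 0.0, 'gripper_width': 0.998088182460592}
```

View pics/top0.png

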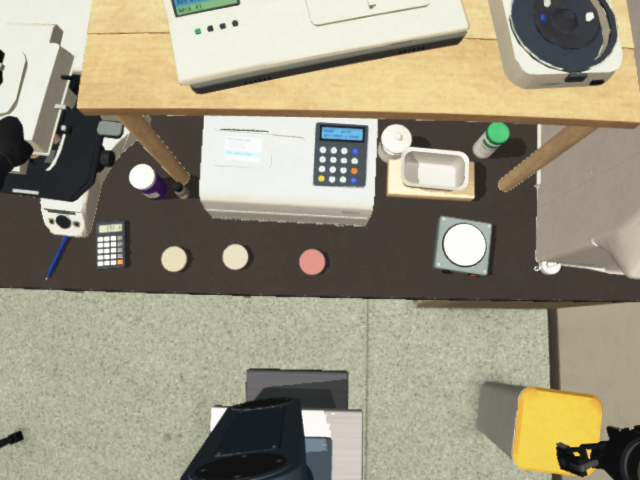

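View pics/scene0.png

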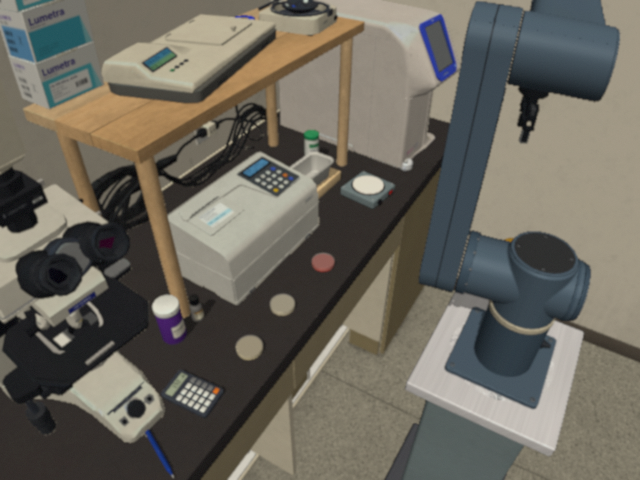

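The top view shows the red dish at about (312,262), beige dishes at (235,257) and (174,259), and the white disc at (464,245). A grey box instrument stands behind the dishes, its front at row 222. The scene view shows the same layout, with the red dish at (322,262) and the disc at (368,185).

```bash
cat >> h.py <<'E'
def pix2plane(c,uv,z,T=None):
    f=240/np.tan(np.radians(c['fov_y']/2)); K=np.array([[f,0,c['cx']],[0,f,c['cy']],[0,0,1]])
    p=cv2.undistortPoints(np.array(uv,float).reshape(-1,1,2),K,np.array(c['distortion'])).reshape(-1,2)
    d=np.c_[p,np.ones(len(p))]
    if T is None: Rm=R.from_rotvec(c['orientation']).as_matrix(); o=c['origin']
    else: Rm=T[:3,:3]; o=T[:3,3]
    d=d@Rm.T; return o+d*((z-o[2])/d[:,2])[:,None]
def wristT(s,c):
    T=np.eye(4); T[:3,:3]=R.from_rotvec(s['orientation']).as_matrix(); T[:3,3]=s['tcp_pos']; return T@c['hand_eye']
def blob(c,seed,z,tol=25,T=None):
    """flood-fill from seed; fit circle to outline projected on plane z"""
    im=cv2.GaussianBlur(c['image'],(3,3),0); m=np.zeros((482,642),np.uint8)
    cv2.floodFill(im.copy(),m,seed,0,(tol,)*3,(tol,)*3,cv2.FLOODFILL_FIXED_RANGE|cv2.FLOODFILL_MASK_ONLY|(255<<8))
    m=cv2.morphologyEx(m[1:-1,1:-1],cv2.MORPH_CLOSE,np.ones((3,3)))
    k=max(cv2.findContours(m,cv2.RETR_EXTERNAL,cv2.CHAIN_APPROX_NONE)[0],key=cv2.contourArea)
    P=pix2plane(c,cv2.convexHull(k)[:,0],z,T)
    (x,y),(a,b),_=cv2.fitEllipse((P[:,:2]*1000).astype(np.float32))
    return np.round([x,y,a,b],1)
E
python3 - <<'E'
from h import *
for f,L in (('top0',[('red',(312,262),.014),('bA',(235,257),.014),('bB',(174,259),.014),('disc',(464,245),.035)]),
            ('scene0',[('red',(322,261),.014),('bA',(282,303),.014),('bB',(249,346),.014),('disc',(368,184),.035)])):
    s,c=pickle.load(open(f'pics/{f}.pkl','rb'))
    for n,p,z in L: print(f,n,c['image'][p[1],p[0]],[blob(c,p,z,t) for t in (30,45)])
s,c=pickle.load(open('pics/top0.pkl','rb'))
print(pix2plane(c,[(203,213),(368,224),(375,122)],.0),pix2plane(c,[(203,213),(368,224)],.1))
s,c=pickle.load(open('pics/scene0.pkl','rb'))
print('box bottom front',pix2plane(c,[(240,298),(180,265),(318,222)],.0))
E
```

```text
top0 red [226 153 139] [array([461.8, -46.9,  50.8,  51.2]), array([461.8, -46.7,  52.1,  52.3])]
top0 bA [236 228 201] [array([469.2, 119.4,  50.7,  51.1]), array([469. , 119.3,  52.2,  52.8])]
top0 bB [233 224 189] [array([461. , 253.2,  50.4,  51.3]), array([461.2, 253.1,  51.8,  52.4])]
top0 disc [253 254 251] [array([ 503.1, -372.3,   85.9,   86.9]), array([ 503.1, -372.4,   87.5,   88.3])]
scene0 red [144  95  87] [array([459.4, -42.2,  51.8,  62.5]), array([459.6, -42.1,  54. ,  67.5])]
scene0 bA [154 147 125] [array([466.6, 123.9,  51.3,  61. ]), array([466.8, 124. ,  53.7,  64.1])]
scene0 bB [151 141 118] [array([458.9, 257.4,  52.3,  60.2]), array([458.8, 257.3,  54.2,  62.1])]
scene0 disc [220 215 195] [array([ 502.9, -372.5,   83.1,   85.1]), array([ 502.9, -372.5,   85.8,   90.3])]
[[ 0.56667839  0.1976538   0.        ]
 [ 0.54974637 -0.16935343  0.        ]
 [ 0.79047808 -0.1855425   0.        ]] [[ 0.54410622  0.17447471  0.1       ]
 [ 0.52875366 -0.15829729  0.1       ]]
box bottom front [[ 5.66514478e-01  1.48576747e-01 -1.11022302e-16]
 [ 7.61183143e-01  1.39108308e-01  1.11022302e-16]
 [ 5.57163882e-01 -1.84192671e-01  0.00000000e+00]]
```

{"name": "step_arm", "arguments": {"steps": "0 0 0 0.1 -0.08 0.02 1; 0 0 0 0.22 -0.18 0.04 1; 0 0 0 0.34 -0.28 0.06 1; 0 0 0 0.46 -0.38 0.08 1; 0 0 0 0.57 -0.47 0.1 1"}}

```text
time: 0.6
tcp_pos: [0.2482, -0.3518, 0.2226]
orientation: [-3.111, -0.43, 0.0]
ft_force: [0.2, 0.3, 0.6]
gripper_width: 0.998
finger_force: 0.0
```

{"name": "step_arm", "arguments": {"steps": "0 0 0 0.12 -0.1 0.02 1; 0 0 0 0.24 -0.2 0.04 1; 0 0 0 0.36 -0.3 0.06 1; 0 0 0 0.48 -0.4 0.08 1; 0 0 0 0.57 -0.47 0.1 1"}}

```text
time: 1.1
tcp_pos: [0.3535, -0.1996, 0.1977]
orientation: [-3.111, -0.432, 0.0]
ft_force: [0.4, -1.2, 0.9]
gripper_width: 0.997
finger_force: 0.0
```

{"name": "step_arm", "arguments": {"steps": "0 0 0 0.12 -0.1 0.02 1; 0 0 0 0.24 -0.2 0.04 1; 0 0 0 0.36 -0.3 0.06 1; 0 0 0 0.48 -0.4 0.08 1; 0 0 0 0.57 -0.47 0.1 1"}}

```text
time: 1.6
tcp_pos: [0.4588, -0.0478, 0.1726]
orientation: [-3.111, -0.433, 0.001]
ft_force: [1.0, -1.3, -0.6]
gripper_width: 1.006
finger_force: 0.0
```

```bash
cat >> h.py <<'E'
def go(s,p):
    return np.round(R.from_rotvec(s['orientation']).inv().apply(np.array(p)-s['tcp_pos'])/.25,3)
E
python3 - <<'E'
from h import *
s,c=snap('wrist','w1'); print(s['tcp_pos'],s['time'],c['hand_eye'].round(3))
im=c['image']; hsv=cv2.cvtColor(im,cv2.COLOR_RGB2HSV)
m=((hsv[...,0]<12)|(hsv[...,0]>170))&(hsv[...,1]>60)&(hsv[...,2]>80)
n,l,st,ce=cv2.connectedComponentsWithStats(m.astype(np.uint8)); i=1+st[1:,4].argmax(); print(st[i],ce[i])
print(blob(c,tuple(int(v) for v in ce[i]),.014,40,wristT(s,c)))
E
```

```text
[ 0.45877088 -0.04783172  0.17256039] 1.6 [[-0.001 -0.966 -0.259  0.066]
 [ 1.    -0.002  0.     0.001]
 [-0.001 -0.259  0.966 -0.126]
 [ 0.     0.     0.     1.   ]]
[ 272  179   79   79 4701] [311.0246756 218.5549883]
[464.4 -43.9  53.9  55.5]
```

View pics/w1.png

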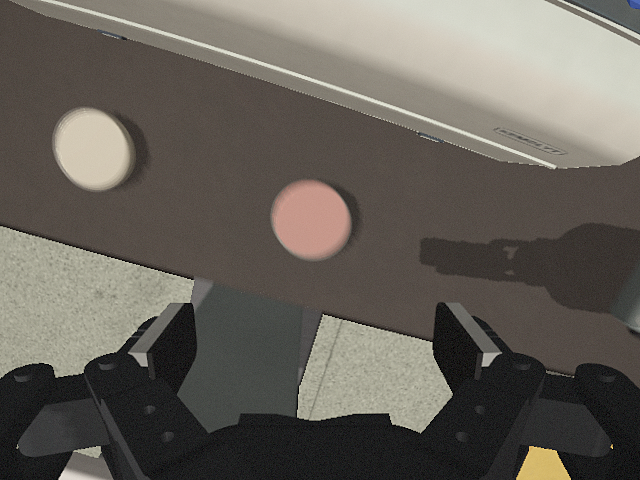

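The wrist view shows the red dish at (311,219), clear of the jaws, and a beige dish at (94,149). The pad tips are at about (194,304) and (434,304). I'll work out how far the tips stand ahead of the TCP when open, and the shift to reach the dish.

Run:
```python
from h import *
s,c=pickle.load(open('pics/w1.pkl','rb'))
f=240/np.tan(np.radians(c['fov_y']/2)); K=np.array([[f,0,c['cx']],[0,f,c['cy']],[0,0,1]]); H=c['hand_eye']
for uv in ((194,304),(434,304),(168,304),(460,304)):
    d=np.r_[cv2.undistortPoints(np.array([[uv]],float),K,c['distortion'])[0,0],1]; d=H[:3,:3]@d
    for y in (.0425,):
        t=(np.sign(d[1])*y-H[1,3])/d[1]; print(uv,(H[:3,3]+t*d).round(4))
print(go(s,(.4625,-.045,.08)),go(s,(.4625,-.045,.021)))
```

```text
(194, 304) [ 0.0078 -0.0425  0.0057]
(434, 304) [0.0093 0.0425 0.002 ]
(168, 304) [ 0.0183 -0.0425 -0.0182]
(460, 304) [ 0.0195  0.0425 -0.0213]
[ 0.018 -0.007  0.37 ] [ 0.018 -0.006  0.606]
```

{"name": "step_arm", "arguments": {"steps": "0 0 0 0.02 -0.01 0.08 1; 0 0 0 0.02 -0.01 0.18 0.95; 0 0 0 0.02 -0.01 0.28 0.9; 0 0 0 0.02 -0.01 0.36 0.86; 0 0 0 0.02 -0.01 0.4 0.86", "newtons": 6}}

```text
time: 2.15
tcp_pos: [0.4604, -0.0459, 0.0706]
orientation: [-3.11, -0.43, 0.007]
ft_force: [0.3, -0.3, -0.7]
gripper_width: 0.86
finger_force: 0.0
```

{"name": "step_arm", "arguments": {"steps": "0 0 0 0 0 0.05 0.86; 0 0 0 0 0 0.1 0.86; 0 0 0 0 0 0.14 0.86; 0 0 0 0 0 0.17 0.86; 0 0 0 0 0 0.17 0.86"}}

```text
time: 2.65
tcp_pos: [0.4615, -0.0461, 0.0297]
orientation: [-3.111, -0.43, 0.003]
ft_force: [-0.1, -0.1, 0.1]
gripper_width: 0.86
finger_force: 0.0
```

Run:
```python
from h import *
s,c=snap('wrist','w2'); print(s['tcp_pos'],s['gripper_width'],go(s,(.4625,-.045,.016)))
```

```text
[ 0.46153977 -0.0460698   0.02967635] 0.8601195815439165 [ 0.005 -0.003  0.055]
```

View pics/w2.png

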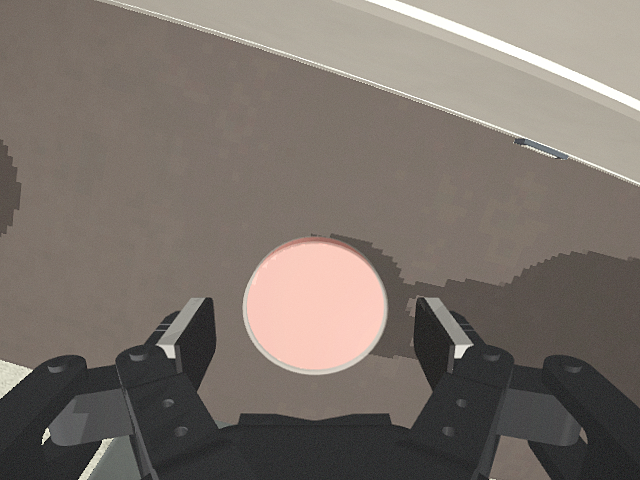

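The dish, at (315,305), is centred between the jaws, whose pads are at x = 213 and x = 415. I'll check the fore-aft alignment numerically.

Run:
```python
from h import *
s,c=pickle.load(open('pics/w2.pkl','rb'))
b=blob(c,(315,305),.014,40,wristT(s,c)); print(b, go(s,(b[0]/1e3,b[1]/1e3,.016)))
```

```text
[462.3 -46.5  54.   55.2] [0.003 0.003 0.055]
```

{"name": "step_arm", "arguments": {"steps": "0 0 0 0.003 0.002 0.02 0.86; 0 0 0 0.003 0.002 0.04 0.84; 0 0 0 0.003 0.002 0.05 0.8; 0 0 0 0.003 0.002 0.055 0.76; 0 0 0 0.003 0.002 0.055 0.72"}}

```text
time: 3.2
tcp_pos: [0.4631, -0.0465, 0.0168]
orientation: [-3.112, -0.43, 0.001]
ft_force: [0.0, -0.7, -0.0]
gripper_width: 0.723
finger_force: 0.0
```

{"name": "step_arm", "arguments": {"steps": "0 0 0 0 0 0 0.7; 0 0 0 0 0 0 0.69; 0 0 0 0 0 0 0.68; 0 0 0 0 0 0 0.67; 0 0 0 0 0 0 0.67"}}

```text
time: 3.7
tcp_pos: [0.4633, -0.0465, 0.0172]
orientation: [-3.112, -0.43, -0.0]
ft_force: [0.2, 0.3, 1.0]
gripper_width: 0.67
finger_force: 0.1
```

{"name": "step_arm", "arguments": {"steps": "0 0 0 0 0 0 0.665; 0 0 0 0 0 0 0.66; 0 0 0 0 0 0 0.655; 0 0 0 0 0 0 0.65; 0 0 0 0 0 0 0.65", "newtons": 6}}

```text
time: 4.2
tcp_pos: [0.4633, -0.0465, 0.0172]
orientation: [-3.112, -0.43, -0.0]
ft_force: [-0.6, 1.4, 1.9]
gripper_width: 0.651
finger_force: 8.4
```

{"name": "step_arm", "arguments": {"steps": "0 0 0 0 0 0 0.65; 0 0 0 0 0 -0.01 0.65; 0 0 0 0 0 -0.03 0.65; 0 0 0 0 0 -0.06 0.65; 0 0 0 0 0 -0.08 0.65"}}

```text
time: 4.7
tcp_pos: [0.4637, -0.0467, 0.038]
orientation: [3.111, 0.43, 0.002]
ft_force: [0.3, 0.0, -0.1]
gripper_width: 0.649
finger_force: 8.4
```

{"name": "step_arm", "arguments": {"steps": "0 0 0 0 0 -0.04 0.65; 0 0 0 0 0 -0.1 0.65; 0 0 0 0 0 -0.18 0.65; 0 0 0 0 0 -0.24 0.65; 0 0 0 0 0 -0.26 0.65"}}

```text
time: 5.2
tcp_pos: [0.4648, -0.0469, 0.1049]
orientation: [3.11, 0.43, 0.007]
ft_force: [0.4, -0.5, 0.5]
gripper_width: 0.656
finger_force: 8.5
```

Run:
```python
from h import *
s,c=snap('wrist','w3'); print(s['tcp_pos'],s['finger_force'],go(s,(.503,-.3722,.1)))
```

```text
[ 0.46483658 -0.04692289  0.10485829] 8.453457802534103 [-0.206  1.294  0.022]
```

View pics/w3.png

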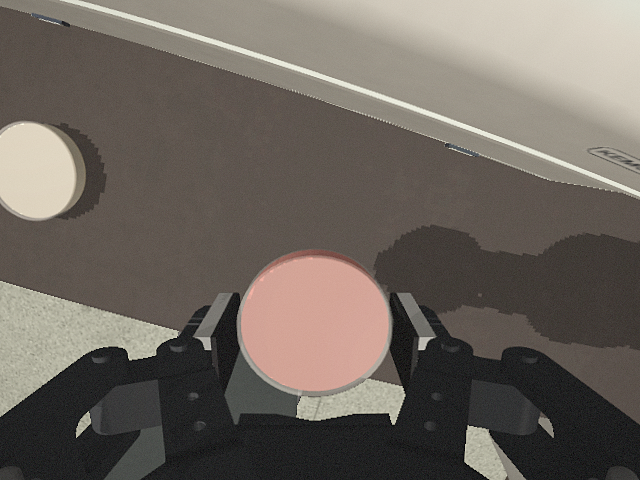

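The dish is held level at (315,322) between the pads. Next I slide along -y, clear of the box, then over the disc.

{"name": "step_arm", "arguments": {"steps": "0 0 0 -0.02 0.06 0 0.65; 0 0 0 -0.05 0.18 0 0.65; 0 0 0 -0.09 0.32 0 0.65; 0 0 0 -0.13 0.46 0 0.65; 0 0 0 -0.17 0.6 0 0.65"}}

```text
time: 5.75
tcp_pos: [0.4625, -0.2034, 0.1013]
orientation: [-3.111, -0.431, 0.001]
ft_force: [-0.1, -0.2, -1.3]
gripper_width: 0.65
finger_force: 8.5
```

{"name": "step_arm", "arguments": {"steps": "0 0 0 -0.03 0.14 0 0.65; 0 0 0 -0.05 0.28 0 0.65; 0 0 0 -0.06 0.42 0 0.65; 0 0 0 -0.06 0.52 0 0.65; 0 0 0 -0.06 0.58 0 0.65"}}

```text
time: 6.25
tcp_pos: [0.4876, -0.348, 0.1008]
orientation: [-3.112, -0.427, 0.001]
ft_force: [-0.1, -0.5, -0.8]
gripper_width: 0.653
finger_force: 8.5
```

Run:
```python
from h import *
s,c=snap('wrist','w4'); print(s['tcp_pos'],s['finger_force'],go(s,(.503,-.3722,.1)))
s,c=snap('top','t4')
```

```text
[ 0.4876116  -0.34801639  0.10084126] 8.470562249422073 [0.033 0.11  0.003]
```

View pics/w4.png

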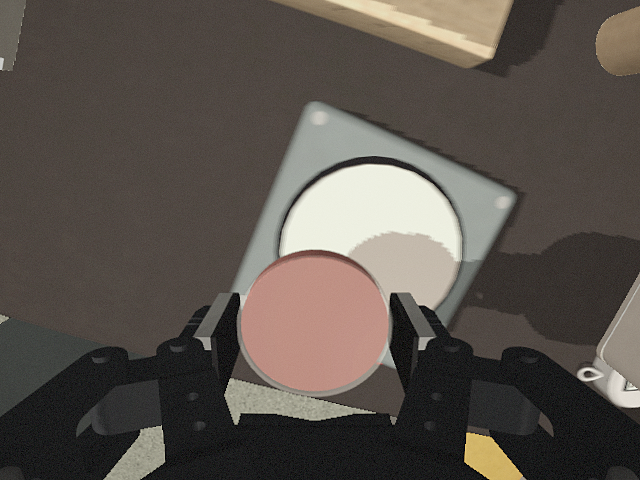

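The wrist view shows the held dish at (315,322), in front of the white disc. The disc's visible rim runs from (282,240) through (372,163) to (463,250).

Run:
```python
from h import *
from scipy.optimize import least_squares
s,c=pickle.load(open('pics/w4.pkl','rb')); im=cv2.GaussianBlur(c['image'],(3,3),0)
m=(im.min(2)>150).astype(np.uint8); l=cv2.connectedComponents(m)[1]; m=l==l[200,372]
uv=[]
for u in range(300,455,5):
    v=np.where(m[:,u])[0]; uv.append((u,v.min()))
for v in range(195,240,5):
    u=np.where(m[v])[0]; uv+= [(u.min(),v),(u.max(),v)]
P=pix2plane(c,uv,.035,wristT(s,c))[:,:2]*1e3
r=least_squares(lambda q:np.hypot(P[:,0]-q[0],P[:,1]-q[1])-q[2],[503,-372,45],loss='soft_l1'); print(r.x,r.cost)
b=blob(c,(315,322),.1008-.016+.014,45,wristT(s,c)); print('dish',b)
```

```text
[ 502.26817012 -373.94699791   45.76352986] 0.7284388688289765
dish [ 506.6 -356.    84.6  140.4]
```

{"name": "step_arm", "arguments": {"steps": "0 0 0 0.01 0.03 0.01 0.65; 0 0 0 0.02 0.07 0.03 0.65; 0 0 0 0.03 0.1 0.06 0.65; 0 0 0 0.033 0.112 0.09 0.65; 0 0 0 0.033 0.112 0.11 0.65"}}

```text
time: 6.85
tcp_pos: [0.5033, -0.3704, 0.073]
orientation: [-3.111, -0.43, 0.002]
ft_force: [0.1, 0.3, -0.4]
gripper_width: 0.656
finger_force: 8.5
```

{"name": "step_arm", "arguments": {"steps": "0 0 0 0 0 0.01 0.65; 0 0 0 0 0 0.02 0.65; 0 0 0 0 0 0.03 0.65; 0 0 0 0 0 0.03 0.65; 0 0 0 0 0 0.03 0.65"}}

```text
time: 7.35
tcp_pos: [0.5036, -0.3708, 0.0674]
orientation: [3.112, 0.43, 0.0]
ft_force: [0.4, -0.5, -0.7]
gripper_width: 0.651
finger_force: 8.5
```

Run:
```python
from h import *
s=read_state(); print(s['tcp_pos'],s['finger_force'],s['ft_force'],go(s,(.503,-.373,.0535)))
```

```text
[ 0.50356745 -0.37077933  0.0673513 ] 8.47505807876587 [ 0.4149869  -0.50668711 -0.67052266] [-0.005  0.008  0.055]
```

{"name": "step_arm", "arguments": {"steps": "0 0 0 -0.003 0.004 0.015 0.65; 0 0 0 -0.005 0.008 0.03 0.65; 0 0 0 -0.005 0.008 0.04 0.65; 0 0 0 -0.005 0.008 0.046 0.65; 0 0 0 -0.005 0.008 0.048 0.65"}}

```text
time: 7.85
tcp_pos: [0.5026, -0.3729, 0.0546]
orientation: [-3.111, -0.43, 0.001]
ft_force: [-0.6, -0.0, -0.8]
gripper_width: 0.649
finger_force: 8.5
```

{"name": "step_arm", "arguments": {"steps": "0 0 0 0 0 0.001 0.65; 0 0 0 0 0 0.002 0.65; 0 0 0 0 0 0.003 0.65; 0 0 0 0 0 0.004 0.65; 0 0 0 0 0 0.004 0.65"}}

```text
time: 8.35
tcp_pos: [0.5028, -0.3731, 0.0541]
orientation: [3.112, 0.43, 0.0]
ft_force: [-0.5, 1.3, -0.3]
gripper_width: 0.652
finger_force: 8.5
```

{"name": "step_arm", "arguments": {"steps": "0 0 0 0 0 0.001 0.65; 0 0 0 0 0 0.002 0.65; 0 0 0 0 0 0.003 0.65; 0 0 0 0 0 0.004 0.65; 0 0 0 0 0 0.004 0.65"}}

```text
time: 8.85
tcp_pos: [0.5028, -0.373, 0.053]
orientation: [-3.112, -0.43, 0.0]
ft_force: [0.2, 0.3, -0.8]
gripper_width: 0.656
finger_force: 8.5
```

Run:
```python
from h import *
for i in range(3):
    s,c=snap('scene','s5'); print(s['tcp_pos'],s['ft_force'])
```

```text
[ 0.50280343 -0.37302748  0.05300446] [ 0.23907621  0.31173862 -0.76274286]
[ 0.50282197 -0.37300808  0.05301619] [-0.11072738 -0.9663571   0.25720631]
[ 0.50283811 -0.37303171  0.05304393] [ 0.56828579  0.55440905 -0.60616775]
```

{"name": "step_arm", "arguments": {"steps": "0 0 0 0 0 0.001 0.65; 0 0 0 0 0 0.002 0.65; 0 0 0 0 0 0.003 0.65; 0 0 0 0 0 0.003 0.65; 0 0 0 0 0 0.003 0.65"}}

```text
time: 9.5
tcp_pos: [0.5028, -0.373, 0.0523]
orientation: [-3.112, -0.43, -0.0]
ft_force: [-0.6, 0.2, -0.9]
gripper_width: 0.652
finger_force: 8.5
```

{"name": "step_arm", "arguments": {"steps": "0 0 0 0 0 0.001 0.65; 0 0 0 0 0 0.002 0.65; 0 0 0 0 0 0.002 0.65; 0 0 0 0 0 0.002 0.65; 0 0 0 0 0 0.002 0.65"}}

```text
time: 10.0
tcp_pos: [0.5028, -0.3731, 0.0523]
orientation: [3.112, 0.43, 0.0]
ft_force: [-1.8, 1.2, 3.0]
gripper_width: 0.652
finger_force: 8.7
```

Contact: about 3 N, and z has stalled. Now I release gently.

{"name": "step_arm", "arguments": {"steps": "0 0 0 0 0 0 0.66; 0 0 0 0 0 0 0.67; 0 0 0 0 0 0 0.69; 0 0 0 0 0 0 0.73; 0 0 0 0 0 0 0.78"}}

```text
time: 10.5
tcp_pos: [0.5028, -0.373, 0.0516]
orientation: [-3.112, -0.43, 0.0]
ft_force: [-0.6, 0.5, -0.1]
gripper_width: 0.779
finger_force: 0.0
```

{"name": "step_arm", "arguments": {"steps": "0 0 0 0 0 0 0.83; 0 0 0 0 0 -0.01 0.86; 0 0 0 0 0 -0.04 0.88; 0 0 0 0 0 -0.08 0.88; 0 0 0 0 0 -0.14 0.88"}}

```text
time: 11.0
tcp_pos: [0.5025, -0.3728, 0.0874]
orientation: [-3.111, -0.43, 0.001]
ft_force: [0.3, -0.8, -0.2]
gripper_width: 0.879
finger_force: 0.0
```

{"name": "step_arm", "arguments": {"steps": "0 0 0 0 0 -0.08 0.88; 0 0 0 0 0 -0.18 0.88; 0 0 0 0 0 -0.26 0.88; 0 0 0 0 0 -0.3 0.88; 0 0 0 0 0 -0.3 0.88"}}

```text
time: 11.5
tcp_pos: [0.5041, -0.3741, 0.1652]
orientation: [3.108, 0.43, 0.006]
ft_force: [-0.1, -0.5, 0.2]
gripper_width: 0.882
finger_force: 0.0
```

Run:
```python
from h import *
s,c=snap('wrist','w6'); T=wristT(s,c); print(s['tcp_pos'],s['finger_force'],s['ft_force'])
hsv=cv2.cvtColor(c['image'],cv2.COLOR_RGB2HSV)
m=((hsv[...,0]<12)|(hsv[...,0]>170))&(hsv[...,1]>50)&(hsv[...,2]>80)
n,l,st,ce=cv2.connectedComponentsWithStats(m.astype(np.uint8)); i=1+st[1:,4].argmax()
print(ce[i],blob(c,tuple(int(v) for v in ce[i]),.049,40,T))
```

```text
[ 0.50407069 -0.37414046  0.16522409] 0.0 [-0.07411107 -0.51182001  0.24741477]
[311.01875114 244.79373748] [ 503.6 -374.7   55.1   55.7]
```

View pics/w6.png

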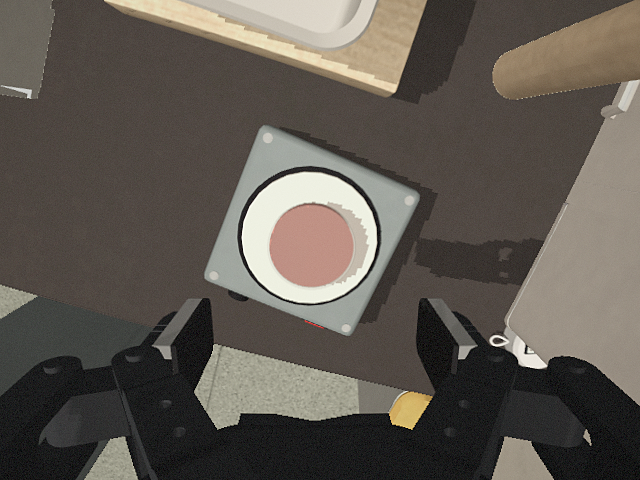

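The dish lies flat on the disc at (311,245), with the disc's centre at about (310,236). It measures about 2 mm off centre, and the gripper is clear.

```bash
python3 -c "from workcell import finish_job; print(finish_job())"
```

```text
the job is handed in; nothing more can be done
None
```

The red dish is flat on the viewing disc, about 2 mm off centre, released with the arm clear; the grip peaked at about 9 N a finger in the readings, the beige dishes were left alone, and the job was handed in at about 11.5 s (no verdict was returned).

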